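# Crank the bench pellet press down onto its die

### The job

Tighten the pellet press: take the loose crank from the bench, push it fully home on the square end of the press's spindle, and wind it clockwise by its black grip for the full turns it takes until the ram is down on the punch of the die and the screw comes up tight. Stop there by feel, without straining the press, then let go, leaving the crank seated on the square and everything else on the bench as it stands.

Things in the scene. Friction and masses are not known exactly. Their poses are not given: they have to be found in the camera images.
- press: The bench screw press, bolted to the bench, light enamel, 150 x 120 mm base and 144 mm high to the top of its crosshead; the spindle stands up to 194 mm. Origin: centre of its underside, on the spindle axis; z up, y along the crosshead (its two columns stand at y = -52 and +52 mm).
- punch_top (a point): Centre of the upper face of the die's 20 mm steel punch, fixed in the middle of the press, 67.5 mm above the bench. When the ram touches it the screw comes up solid: it turns no further and the pull at the crank's grip climbs with every further mm the hand moves. 8 to 15 N along the circle at the grip is tight; over 25 N strains the press.
- ram_foot (a point): Centre of the lower face of the ram that hangs from the spindle. It starts 4.8 to 7.5 mm above the punch and goes down 3 mm for each clockwise turn (seen from above) of the spindle, so 1.6 to 2.5 turns are needed.
- square_base (a point): Point on the vertical spindle's axis, on the shoulder (28 mm collar) at the foot of its square end, 165 to 168 mm above the bench at first; turns and sinks with the spindle. x and y axes are normal to the faces of the square: 12 x 12 mm, 26 mm long, its last 4 mm stepped in to 10 and 8.4 mm. Friction 0.30 N m: 5 N at the crank's grip while winding (2 to 3 N when the hand pauses); it stays where left.
- crank: The loose steel crank, 0.25 kg, lying flat on the bench left or right of the press. Its hub is a 26 x 26 x 36 mm upright square block with a 13 x 13 mm square hole right through, faces parallel to the hub's. A flat arm (15 mm wide, 10 mm thick, flush with the hub's underside) runs out along +x to the grip 65 mm away. Origin: centre of the hub's underside; z up through the hole.
- grip_mid (a point): Middle of the crank's black upright grip, a cylinder of 22 mm diameter that turns freely on its pin; it reaches from 12 to 54 mm above the crank's underside, and this point is 33.5 mm above it, 65 mm from the hub's axis.
- mortar: White ceramic mortar, 92 mm wide and 52 mm high, on the side of the press where the crank is not. Origin: centre of its underside.
- spatula: Flat steel spatula, 160 mm long and 4 mm thick, in front of the press. Origin: near its middle.
- spanner: Steel spanner, 150 mm long and 8 mm thick, in front of the press. Origin: its middle.
- petri: Closed petri dish, 92 mm wide, 18 mm high. Origin: centre of its underside.
- beaker: Glass beaker, 68 mm wide, 90 mm high. Origin: centre of its underside.
- reagent: Amber bottle, 64 mm wide, 125 mm high, behind the press. Origin: centre of its underside.
- flask: Stoppered conical flask, 84 mm wide, 135 mm high, behind the press. Origin: centre of its underside.
- tube_rack: Rack of test tubes, 70 x 200 mm, 120 mm high, behind the press. Origin: centre of its underside.
Things that resemble listed ones, but are neither listed nor needed, are in the scene too. Of the things that look like the crank, take the one that is farthest to the robot's left at the start.

How it is judged (in metres and radians):
On the way, in this order (a step that is already met when the one before it is completed fails the run):
1. the crank sits fully home on the square: its underside on the spindle's shoulder (z of crank in the frame of square_base below 0.002 m and horizontal distance between crank and square_base below 0.003 m and angle between the z axis of crank and the z axis of square_base, either way round below 0.07 rad), for 0.2 s.
2. the spindle has been wound by the seated crank until the ram is down on the punch (z of ram_foot in the frame of punch_top below 5e-05 m and z of crank in the frame of square_base below 0.004 m and horizontal distance between crank and square_base below 0.004 m), for 0.1 s.
At the end, for the whole second after the job is handed in: The ram is down on the punch (no gap: within 0.05 mm, a tenth of a radian of winding), and the crank is at rest on the square, its underside within 3 mm of the shoulder and its hole within 3 mm of the spindle's axis, not tilted, and let go (z of ram_foot in the frame of punch_top below 5e-05 m and z of crank in the frame of square_base below 0.003 m and horizontal distance between crank and square_base below 0.003 m and angle between the z axis of crank and the z axis of square_base, either way round below 0.07 rad and linear speed of crank below 0.02 m/s); the robot touches nothing.
It fails at once if the press is strained: crank and spindle bear on each other with over 350 N in all (some 30 N at the grip, or a hard jam while fitting) (contact force between crank and press above 350 N).
It fails at once if a bystander is pushed more than 30 mm from its place (distance of any of mortar, spatula, spanner, petri, beaker, reagent, flask, tube_rack from where it was at the start of the episode above 0.03 m).
It also fails if it takes over 72 s, if anything falls off the work surface, if the arm or the gripper's body presses on something with over 40 N, if the wrist force passes 120 N, or if a joint passes its speed limit or range.

### The arm

A 6-joint arm with a two-finger parallel gripper is mounted at the origin on the work surface. World frame = base frame: x ahead of the robot, y to its left, z up, the work surface at z = 0. Lengths are in mm, angles in rad, forces in N, time in s.
With the tool pointing down it reaches from about 375 to 925 mm from the base axis. Payload 5.7 kg.
Tool frame: the origin (TCP) lies midway between the tips of the shut fingers; the grasp point (between the pads) lies 19 mm behind it; z points along the fingers, y is the line along which they close (so a half turn about z gives the same grasp; the last joint's range is limited). The gripper opens to 88 mm and grips with 3 to 60 N. Pads are 20 mm wide; open, the fingers measure 115 mm over their backs; the gripper's body (75 mm by 178 mm) begins 61 mm behind the grasp point.
Start: joints at [-1.273, 0.359, 1.51, -0, 1.272, -0.115], TCP at [240.687, -549.574, 222.623] pointing down, gripper open.
Joint ranges: [-2.97, 2.97], [-1.01, 2.36], [0.21, 2.38], [-0.96, 4.11], [0.2, 2.71], [-2.98, 2.98]. Speed limits (rad/s): [2.39, 2.39, 3.14, 3.14, 3.14, 3.14].

### API

Orientations are given as a unit quaternion [x, y, z, w].
In Python, from workcell import reach, movel, goto_joints, move_gripper, dwell, inverse_kinematics, capture, calibration, IKError, finish_job, get_clock, get_joints, get_joint_velocities, get_joint_efforts, get_ee_pos, get_ee_rot, get_wrist_force, get_wrist_torque, get_width, get_grasp_force gives the robot as it stands. Calls block until the motion is done:
- reach(position, orientation): joint-space move of the TCP to a pose.
- movel(position, rate=150, frame=None, threshold=None): straight line of the TCP; frame=None keeps the orientation; rate is the mean speed in mm/s. With threshold (N) it stops when the force on the tool has changed by that much, and returns True; else False.
- goto_joints(angles): joint-space move.
- move_gripper(opening, strength=None): finger opening in mm; strength is the grip in N (None keeps the last); returns when the fingers have stopped.
- dwell(seconds).
- inverse_kinematics(position, orientation): joint angles nearest the present ones, or None.
- capture(name): name is "side" or "top"; returns the picture (400x640x3 uint8, blue, green, red); there is no depth.
- calibration(name): a dict with "K" (3x3 intrinsics, pixels), "extrinsics" (4x4, takes a point from camera to world coordinates). Camera axes: x right, y up, looking along -z (the intrinsics and any distortion apply to the point x, -y, -z); pixel columns grow to the right and rows downward; lengths in mm; the calibration is good to about 2 mm. A picture is of the moment at which its call begins. calibration takes no time and is no camera call.
A pose or a line that the arm cannot do raises IKError and nothing moves.
- finish_job(): hands the job in; it is judged then, once.
Readings, each from a call of its own:
- get_clock(): time.
- get_joints(): joint angles.
- get_joint_velocities(): joint speeds.
- get_joint_efforts(): joint torques, N m.
- get_ee_pos(): TCP position.
- get_ee_rot(): TCP orientation.
- get_wrist_force(): force on the tool from outside, world axes, zero at the start.
- get_wrist_torque(): the same for the moment, N m.
- get_width(): finger opening in mm.
- get_grasp_force(): force on a finger pad.
Only numpy, scipy, OpenCV 4.12 (cv2) and the standard library are available. Lean on these libraries where they do the work, as an engineer would, in place of code of your own. Each camera call takes 0.05 s, during which the arm holds its last target. There are 200 camera calls.

## Working session

There is one attempt and no reset: what is moved stays moved. The work goes in short steps, each a Python script; the robot and the scene stay as the last script left them, time stands still between calls to the robot, and variables do not carry over. Pictures are saved under pics/ and viewed, at most 10 in all, crops included, and the job is handed in when it is done.

```bash
mkdir -p pics; ls
python3 - <<'E'
from workcell import *
import cv2, numpy as np
np.set_printoptions(precision=4,suppress=True)
for n in("top","side"):
    cv2.imwrite(f"pics/{n}0.png",capture(n)); c=calibration(n); print(n,c)
print(get_clock(),get_ee_rot())
E
```

```text
pics
top {'K': array([[398.8184,   0.    , 313.2156],
       [  0.    , 398.8184, 199.4638],
       [  0.    ,   0.    ,   1.    ]]), 'extrinsics': array([[  -0.0431,    0.9783,   -0.2025,  297.2299],
       [  -0.9991,   -0.0432,    0.004 ,  -33.5685],
       [  -0.0048,    0.2025,    0.9793, 1316.0678],
       [   0.    ,    0.    ,    0.    ,    1.    ]])}
side {'K': array([[515.1474,   0.    , 317.1241],
       [  0.    , 515.1474, 187.6492],
       [  0.    ,   0.    ,   1.    ]]), 'extrinsics': array([[   0.7392,    0.3984,   -0.543 , -247.8911],
       [  -0.6735,    0.4367,   -0.5965, -863.7937],
       [  -0.0005,    0.8066,    0.5911,  939.262 ],
       [   0.    ,    0.    ,    0.    ,    1.    ]])}
0.1 [ 0.9788  0.2049 -0.0001 -0.0008]
```

View pics/top0.png

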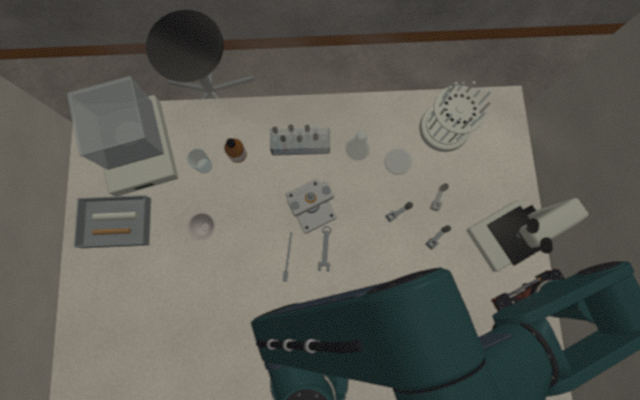

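View pics/side0.png

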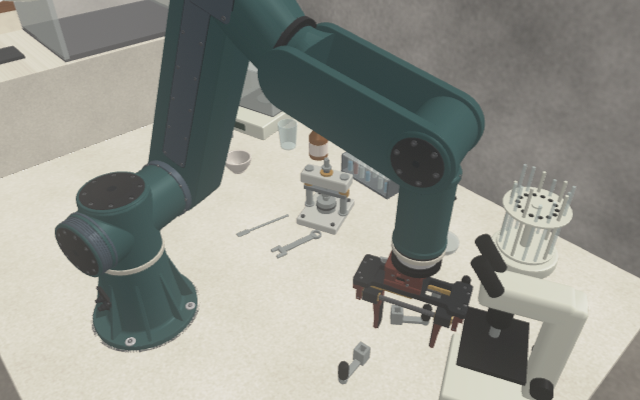

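Top view: crank-like things at about (399,211), (440,196) and (438,236). Robot's left (+y) is image left, so the one at (399,211) is the crank: hub near (391,216), grip near (408,206). I'll confirm this in an enlarged crop, with the press beside it.

Run:
```python
import cv2, numpy as np
t=cv2.imread("pics/top0.png");s=cv2.imread("pics/side0.png")
a=cv2.resize(t[165:245,280:340],None,fx=6,fy=6,interpolation=cv2.INTER_CUBIC)
b=cv2.resize(t[175:255,380:455],None,fx=5.2,fy=6,interpolation=cv2.INTER_CUBIC)
cv2.imwrite("pics/crop0.png",np.hstack([a,b]))
```

```text
(no output)
```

View pics/crop0.png

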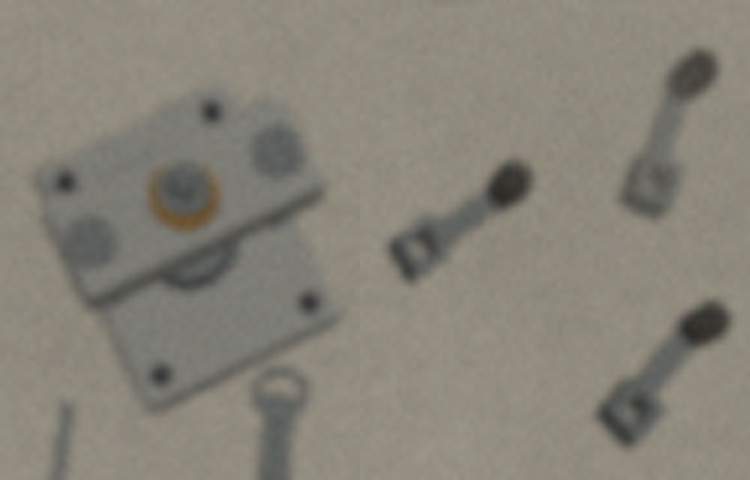

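The crop shows the leftmost crank with its open square hole at about (391.2,216) and its grip at (408.8,205.5). The right ones are decoys: (440,196) has no open hole, and (438,236) lies further right. The spindle top is at about (310.8,195.8). Next I take a close look at the square in averaged frames from both cameras.

```bash
cat > h.py <<'E'
from workcell import *
import cv2, numpy as np
from scipy.spatial.transform import Rotation as R
np.set_printoptions(precision=2,suppress=True)
def ray(n,px):
    c=calibration(n);E=c["extrinsics"];d=np.linalg.inv(c["K"])@[px[0],px[1],1]
    return E[:3,3],E[:3,:3]@(d*[1,-1,-1])
def atz(n,px,z):
    o,d=ray(n,px);return o+d*(z-o[2])/d[2]
def proj(n,p):
    c=calibration(n);E=c["extrinsics"];q=E[:3,:3].T@(np.array(p,float)-E[:3,3])*[1,-1,-1]
    u=c["K"]@q;return u[:2]/u[2]
def avg(n,k): return np.mean([capture(n).astype(float) for _ in range(k)],0)
def quat(yaw): # tool down, tool y axis at world angle yaw (mod pi)
    y=np.array([np.cos(yaw),np.sin(yaw),0]);z=np.array([0,0,-1.]);return R.from_matrix(np.c_[np.cross(y,z),y,z]).as_quat()
def enl(im,x0,x1,y0,y1,f):
    im=cv2.resize(im[y0:y1,x0:x1].astype(np.float32),None,fx=f,fy=f,interpolation=cv2.INTER_CUBIC)
    return cv2.normalize(np.clip(im,0,255),None,0,255,cv2.NORM_MINMAX).astype(np.uint8)
E
python3 - <<'E'
from h import *
t=avg("top",8);s=avg("side",8)
cv2.imwrite("pics/crop1.png",np.hstack([enl(t,298,324,182,212,15),enl(s,314,340,150,180,15)]))
print("spindle",atz("top",(310.8,195.8),194),"hub",atz("top",(391.2,216),36),"grip",atz("top",(408.8,205.5),54))
a=atz("top",(295,205.5),144);b=atz("top",(326.3,190.),144);print("cols",a,b,np.linalg.norm(a-b),(a+b)/2)
E
```

```text
spindle [540.31 -31.71 194.  ] hub [ 495.97 -289.43   36.  ] grip [ 524.81 -345.18   54.  ]
cols [523.56  16.85 144.  ] [566.95 -79.08 144.  ] 105.2824882234788 [545.25 -31.11 144.  ]
```

View pics/crop1.png

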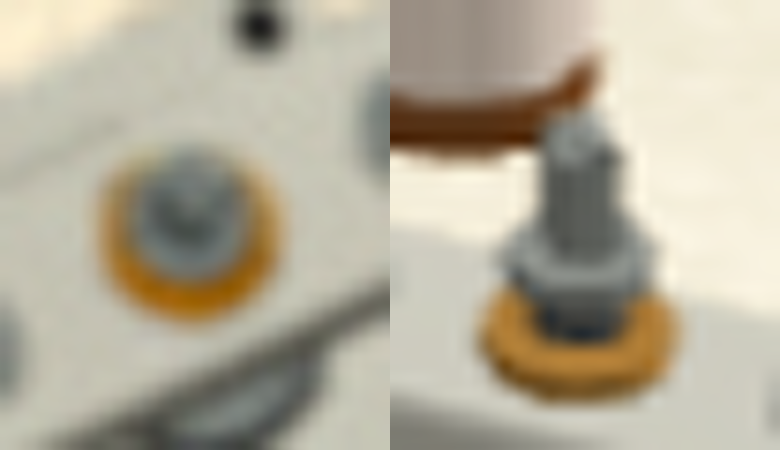

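The side crop shows the square nearly face-on, with its tip at about (326.0,157.4) and the collar centre at about (326.0,165.8). In the top crop the collar centre is at about (310.2,196.3). Next I triangulate the spindle and then centre the hub by squeezing it both ways.

```bash
cat >> h.py <<'E'
def tri(ps):
    A=0;b=0
    for n,px in ps:
        o,d=ray(n,px);d=d/np.linalg.norm(d);P=np.eye(3)-np.outer(d,d);A=A+P;b=b+P@o
    return np.linalg.solve(A,b)
def best(p,yaw):
    c=[]
    for k in(0,np.pi,):
        j=inverse_kinematics(list(p),quat(yaw+k).tolist())
        if j is not None:c.append((abs(j[5]),k))
    return quat(yaw+min(c)[1]).tolist()
E
python3 - <<'E'
from h import *
print("collar",tri([("top",(310.17,196.3)),("side",(326,165.8))]),atz("top",(310.17,196.3),166.5),atz("side",(326,165.8),166.5))
print("tip",atz("side",(325.97,157.37),193),atz("top",(310.2,194.9),193))
h=atz("top",(390.7,215.5),36);g=atz("top",(408.3,205.1),54);az=np.arctan2(*(g-h)[1::-1]);print(h,np.degrees(az))
q=best([h[0],h[1],13],az)
move_gripper(50,10)
reach([h[0],h[1],110],q)
print(get_joints(),get_clock())
cv2.imwrite("pics/v1.png",np.hstack([enl(avg("side",4),300,440,240,340,5)]))
E
```

```text
collar [544.06 -29.62 169.21] [544.84 -29.75 166.5 ] [546.63 -26.59 166.5 ]
tip [546.9  -25.81 193.  ] [543.25 -30.1  193.  ]
[ 497.68 -287.94   36.  ] -62.92099155676643
[-0.65  0.45  1.69 -0.    1.01  0.45] 3.075
```

View pics/v1.png

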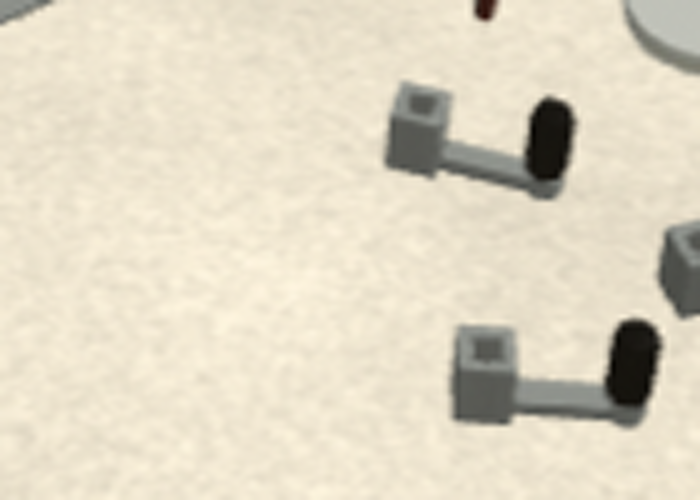

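The side crop shows the target crank (upper one) with its hole at about (384.5,260.1) and grip at about (410,260). It is unobstructed, and a finger is just above it. I check this against the top-view estimate, then squeeze.

Run:
```python
from h import *
h=atz("top",(390.7,215.5),36);s=atz("side",(384.5,260.1),36);print(h,s)
assert np.linalg.norm(h-s)<9
c=(h+s)/2;az=np.radians(-62.9)
q=best([c[0],c[1],13],az)
reach([c[0],c[1],60],q);print(movel([c[0],c[1],13],80,threshold=8),get_wrist_force())
move_gripper(10,10);w=get_width();p=get_ee_pos();print("x squeeze",w,p);
```

```text
[ 497.68 -287.94   36.  ] [ 500.24 -290.85   36.  ]
False [-0.63  0.29 -0.53]
x squeeze 25.973826758566755 [ 499.34 -289.71   13.36]
```

Run:
```python
from h import *
p=get_ee_pos();az=np.radians(-62.9)
move_gripper(50);movel([p[0],p[1],60],150)
q=best([p[0],p[1],5],az+np.pi/2)
reach([p[0],p[1],60],q);print(movel([p[0],p[1],4],80,threshold=8))
move_gripper(10,10);print(get_width());p2=np.array(get_ee_pos());print("squeeze err",p2-p)
# second pass: read pad-centre; regrip strongly
move_gripper(10,50);print(get_width(),get_ee_pos(),get_grasp_force(),get_clock(),get_joints())
```

```text
False
26.115272501189615
squeeze err [ 0.04 -0.14 -9.  ]
25.72252073547297 [ 499.36 -289.88    4.38] 49.94499631226063 8.85 [-0.65  0.6   1.75 -0.    0.79 -1.12]
```

Run:
```python
from h import *
p=np.array(get_ee_pos());movel([p[0],p[1],225],200)
q=best([545,-29,225],np.radians(40))
reach([545,-29,225],q);movel([545,-29,208],100);dwell(.3)
print(get_ee_pos(),get_joints(),get_wrist_force(),get_wrist_torque(),get_width(),get_clock())
t=avg("top",6);s=avg("side",6)
cv2.imwrite("pics/v2.png",np.hstack([enl(t,305,355,180,240,8),enl(s,310,360,130,190,8)]))
```

```text
[545.28 -29.21 208.41] [-0.18  0.3   1.65 -0.    1.2  -0.88] [-0.23  1.05 -1.3 ] [ 0.07 -0.09 -0.02] 25.712403615835733 11.7583
```

View pics/v2.png

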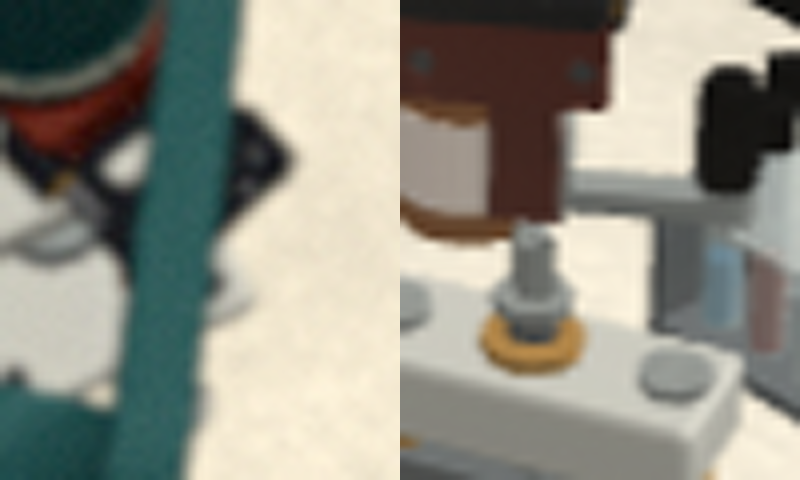

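Side view: finger about 490–560 in the crop, spindle axis about 537, grip centre about 729 (full-picture x ≈ 350.6, top y ≈ 138). The top view is blocked by the arm. I use the known grip position to correct the side camera.

Run:
```python
from h import *
p=np.array([545.28,-29.21,204.])
a=np.radians(-50);g=p+65*np.array([np.cos(a),np.sin(a),0])
print("grip top",proj("side",g+[0,0,54]),"grip bot",proj("side",g+[0,0,12]))
f=p+19*np.array([np.cos(np.radians(220)),np.sin(np.radians(220)),0]);print("finger tip",proj("side",f+[0,0,4.4]))
for d in((0,0),):
  print("tip pred",proj("side",[545.28,-29.21,193]),"collar pred",proj("side",[545.28,-29.21,166.5]), "top:",proj("top",[545.28,-29.21,166.5]))
# hub on bench now-known pose vs original pixels
hb=[499.36,-289.88,36];print("hub pred side",proj("side",hb),"obs 384.5,260.1; top",proj("top",hb),"obs 390.7,215.5")
gb=np.array([499.36,-289.88,54])+65*np.array([np.cos(np.radians(-62.9)),np.sin(np.radians(-62.9)),0]);print("grip bench top",proj("top",gb),"obs 408.3 205.1")
```

```text
grip top [351.77 138.68] grip bot [351.14 152.52]
finger tip [325.59 157.08]
tip pred [326.4  158.11] collar pred [326.3  166.39] top: [309.98 196.16]
hub pred side [383.97 260.07] obs 384.5,260.1; top [391.25 214.96] obs 390.7,215.5
grip bench top [409.48 204.2 ] obs 408.3 205.1
```

Corrected estimate: the spindle is about (1.5,-2) mm from the present TCP. I probe downward gently from there.

```bash
cat >> h.py <<'E'
OFF=4.4
def probe(x,y,yaw,zt=195,thr=6,floor=163,rate=30):
    q=best([x,y,zt+OFF],np.radians(yaw))
    movel([x,y,zt+OFF],60,q)
    f0=np.array(get_wrist_force());hit=movel([x,y,floor+OFF],rate,threshold=thr)
    f=np.array(get_wrist_force())-f0;p=np.array(get_ee_pos())
    print("probe",(round(x,1),round(y,1),yaw),"underside",round(p[2]-OFF,2),hit,"df",f,"t",round(get_clock(),1),flush=True)
    return p[2]-OFF,f
E
python3 - <<'E'
from h import *
for d in [(0,0),(-1.5,1.5),(1.5,-1.5),(1.5,1.5),(-1.5,-1.5)]:
    z,f=probe(546.8+d[0],-31.2+d[1],40,zt=197 if d!=(0,0) else 200)
    if z<191: break
E
```

```text
probe (546.8, -31.2, 40) underside 189.94 True df [0.28 1.   5.61] t 13.2
```

Run:
```python
from h import *
b=(189.94,0,0,40);x0,y0=546.8,-31.2
for d in [(0,0,34),(0,0,46),(1.2,0,40),(-1.2,0,40),(0,1.2,40),(0,-1.2,40)]:
    z,f=probe(x0+d[0],y0+d[1],d[2],zt=192)
    print("   torque",np.array(get_wrist_torque()))
    if z<186: break
```

```text
probe (546.8, -31.2, 34) underside 190.05 True df [-1.    0.16  4.59] t 13.7
   torque [ 0.09 -0.06 -0.02]
probe (546.8, -31.2, 46) underside 190.04 True df [-1.69  0.27  5.27] t 14.4
   torque [ 0.06 -0.14  0.03]
probe (548.0, -31.2, 40) underside 191.68 True df [ 0.58 -0.05  3.92] t 14.9
   torque [ 0.03 -0.02  0.03]
probe (545.6, -31.2, 40) underside 192.23 True df [ 3.   -0.51  0.15] t 15.4
   torque [0.09 0.37 0.  ]
probe (546.8, -30.0, 40) underside 188.28 True df [-0.97  0.29  6.58] t 16.0
   torque [ 0.1  -0.04 -0.04]
probe (546.8, -32.4, 40) underside 191.97 True df [-1.99 -2.08  2.11] t 16.5
   torque [ 0.17  0.02 -0.  ]
```

Levels match the stepped tip: 192, 190 and 188.3 mm. At (546.8,-30.0) it is already on the 12 mm step, so I continue that way.

Run:
```python
from h import *
for d in [(547.4,-29.4,40),(546.8,-29.2,40),(547.2,-29.8,36),(547.2,-29.8,44),(547.6,-30,40),(546.8,-29.6,36),(546.8,-29.6,44)]:
    z,f=probe(*d,zt=193.5)
    if z<186: break
```

```text
probe (547.4, -29.4, 40) underside 188.23 True df [-2.09 -0.32  7.68] t 17.2
probe (546.8, -29.2, 40) underside 188.32 True df [0.66 1.1  7.67] t 17.8
probe (547.2, -29.8, 36) underside 188.33 True df [-0.17 -0.07  5.91] t 18.5
probe (547.2, -29.8, 44) underside 188.25 True df [-0.5  -1.03  6.57] t 19.2
probe (547.6, -30, 40) underside 188.75 True df [ 1.03  0.51 -0.1 ] t 19.8
probe (546.8, -29.6, 36) underside 188.26 True df [-0.25 -0.04  7.27] t 20.5
probe (546.8, -29.6, 44) underside 188.25 True df [ 0.01 -0.81  7.16] t 21.2
```

Run:
```python
from h import *
c=np.array([546.9,-29.4]);yaw=40
q=best([*c,196],np.radians(yaw));Z=189.2+OFF
movel([*c,193.5+OFF],60,q);movel([*c,Z],30)
for it in range(2):
  for a in (yaw,yaw+90):
    u=np.array([np.cos(np.radians(a)),np.sin(np.radians(a))]);e=[]
    for s in(1,-1):
        h=movel([*(c+s*u*4),Z],15,threshold=4);p=np.array(get_ee_pos());e.append((p[:2]-c)@u);movel([*c,Z],30)
    c=c+u*np.mean(e);print(a,np.array(e),c,h)
    movel([*c,Z],30)
print(get_clock())
z,f=probe(*c,40,zt=190)
for y in (36,44,32,48,28,52):
    if z<186: break
    z,f=probe(*c,y,zt=189)
```

```text
40 [ 0.98 -0.58] [547.05 -29.27] True
130 [ 1.13 -0.42] [546.83 -29.  ] True
40 [ 0.85 -0.74] [546.87 -28.96] True
130 [ 0.75 -0.85] [546.9 -29. ] True
26.6333
probe (np.float64(546.9), np.float64(-29.0), 40) underside 188.35 True df [-0.27 -0.78  8.33] t 27.2
probe (np.float64(546.9), np.float64(-29.0), 36) underside 188.42 True df [-0.2   0.25  7.58] t 27.7
probe (np.float64(546.9), np.float64(-29.0), 44) underside 188.25 True df [-0.23  0.07  4.62] t 28.2
probe (np.float64(546.9), np.float64(-29.0), 32) underside 188.46 True df [-0.23  1.15  5.29] t 28.8
probe (np.float64(546.9), np.float64(-29.0), 48) underside 188.17 True df [-1.38  0.55  5.77] t 29.5
probe (np.float64(546.9), np.float64(-29.0), 28) underside 188.5 True df [0.03 1.02 6.6 ] t 30.2
probe (np.float64(546.9), np.float64(-29.0), 52) underside 187.32 True df [ 3.02 -0.17 -1.43] t 31.1
```

Extents of ±0.8 mm mean about 9–12° of misalignment. At yaw 52 it is starting to enter, so I go on in that direction.

Run:
```python
from h import *
for d in [(546.9,-29,52),(546.9,-29,55),(546.9,-29,50),(546.6,-29,52),(547.2,-29,52)]:
    z,f=probe(*d,zt=189.2,thr=12,rate=25)
    print("  torque",np.array(get_wrist_torque()))
    if z<180: break
```

```text
probe (546.9, -29, 52) underside 183.8 True df [3.07 0.77 0.61] t 31.8
  torque [-0.01 -0.44  0.14]
probe (546.9, -29, 55) underside 181.03 True df [ 0.97 -0.47  0.01] t 32.5
  torque [ 0.01 -0.42  0.08]
probe (546.9, -29, 50) underside 184.61 True df [ 1.89  0.58 -1.52] t 33.2
  torque [-0.01 -0.48  0.11]
probe (546.6, -29, 52) underside 187.11 True df [2.69 0.03 1.05] t 33.8
  torque [-0.01 -0.58  0.06]
probe (547.2, -29, 52) underside 184.0 True df [ 1.19  0.34 -0.68] t 34.5
  torque [-0.02 -0.45  0.11]
```

Run:
```python
from h import *
z,f=probe(547.1,-29,55,zt=189.2,thr=12,rate=25)
x,y=547.1,-29.
for i in range(8):
    if z<166.6: break
    p=np.array(get_ee_pos());w=np.array(get_wrist_force());print(p,w,np.array(get_wrist_torque()))
    if np.hypot(*w[:2])>2: x+=.15*np.sign(w[0])*(abs(w[0])>2); y+=.15*np.sign(w[1])*(abs(w[1])>2)
    z0=z;hit=movel([x,y,163+OFF],20,threshold=14);z=get_ee_pos()[2]-OFF;print(i,round(z,2),hit,x,y,get_clock())
    if z0-z<.2 and z<167: break
```

```text
probe (547.1, -29, 55) underside 181.34 True df [ 1.01 -1.88  1.68] t 35.3
[546.91 -29.02 185.74] [ 0.76 -1.34 -1.51] [ 0.03 -0.42  0.07]
0 180.8 True 547.1 -29.0 35.6
[547.   -29.05 185.2 ] [ 0.16 -0.15  3.03] [ 0.03 -0.09  0.13]
1 178.31 True 547.1 -29.0 35.9833
[546.99 -29.   182.71] [-0.04 -0.08  1.94] [ 0.06 -0.22  0.18]
2 178.11 True 547.1 -29.0 36.2583
[546.98 -29.03 182.51] [-0.82 -0.36  3.33] [0.08 0.05 0.14]
3 177.81 True 547.1 -29.0 36.5333
[547.01 -29.02 182.21] [ 0.11 -0.42  3.92] [0.08 0.   0.18]
4 177.66 True 547.1 -29.0 36.8
[547.03 -29.04 182.06] [-0.89  0.19  5.45] [0.1  0.07 0.18]
5 177.36 True 547.1 -29.0 37.075
[547.01 -29.05 181.76] [0.09 0.94 4.25] [0.06 0.01 0.17]
6 177.14 True 547.1 -29.0 37.3417
[547.03 -29.04 181.54] [-1.58 -0.51  3.61] [0.08 0.01 0.16]
7 176.97 True 547.1 -29.0 37.6083
```

Run:
```python
from h import *
x,y=547.05,-29.03
for yaw in (58,60.5):
    z=get_ee_pos()[2]
    movel([x,y,z+.3],20,best([x,y,z],np.radians(yaw)))
    print(yaw,np.array(get_wrist_torque()),np.array(get_wrist_force()))
    for k in range(3):
        hit=movel([x,y,163+OFF],20,threshold=18);z=get_ee_pos()[2]-OFF;print(round(z,2),hit,round(get_clock(),1))
        if not hit or z<166.5: break
    if z<166.7: break
```

```text
58 [ 0.05 -0.15  0.05] [0.32 0.99 0.43]
166.75 True 38.4
166.73 True 38.6
166.74 True 38.9
60.5 [ 0.07 -0.05  0.01] [-0.51 -0.04  1.19]
166.72 True 39.3
166.76 True 39.5
166.76 True 39.7
```

Seated: underside went down to 166.7 mm and came up solid, against an expected shoulder of about 166.2 mm. Next I release, take the black grip, and wind a first piece.

```bash
cat >> h.py <<'E'
C=np.array([547.05,-29.03])
def pt(az,z,r=65.): return [C[0]+r*np.cos(az),C[1]+r*np.sin(az),z]
def tang():
    p=np.array(get_ee_pos());d=p[:2]-C;r=np.hypot(*d);d=d/r;w=np.array(get_wrist_force())
    t=np.array([d[1],-d[0]]) # clockwise
    return -w[:2]@t, w[:2]@d, w[2], r, np.arctan2(d[1],d[0]), p[2]
E
python3 - <<'E'
from h import *
import json
p=np.array(get_ee_pos());move_gripper(50)
movel([p[0],p[1],232],200)
az=np.radians(-29.5);z=166.5+33.5-19
g=pt(az,232);movel(g,150);move_gripper(42)
print("down hit",movel(pt(az,z),100,threshold=10))
move_gripper(10,45);print("w",get_width(),tang(),get_clock())
a=az;zz=z
for i in range(3):
    a-=np.radians(20);zz-=3*20/360
    h=movel(pt(a,zz,65.4),150,threshold=14);print(h,np.array(tang()),get_clock(),flush=True)
    if h: break
json.dump([az,a,zz],open("st.json","w"))
E
```

```text
down hit False
w 21.542972147134797 (np.float64(0.4487036799229848), np.float64(0.4463586857321778), np.float64(1.4420382876486), np.float64(65.38868494871754), np.float64(-0.5127271292950492), np.float64(181.4549551621091)) 42.8417
False [  0.79  -1.05   3.51  65.43  -0.87 181.27] 43.1417
False [ -0.05  -0.78   4.64  65.42  -1.21 181.2 ] 43.4417
False [ -0.53  -1.77   5.64  65.32  -1.55 181.19] 43.7417
```

Run:
```python
from h import *
print(np.array(tang()),np.array(get_wrist_force()),np.array(get_wrist_torque()),get_width())
cv2.imwrite("pics/v3.png",enl(capture("side"),280,380,110,210,6))
```

```text
[ -0.53  -1.77   5.64  65.32  -1.55 181.19] [-0.56  1.76  5.64] [ 0.48 -0.35  0.03] 21.106635284388954
```

View pics/v3.png

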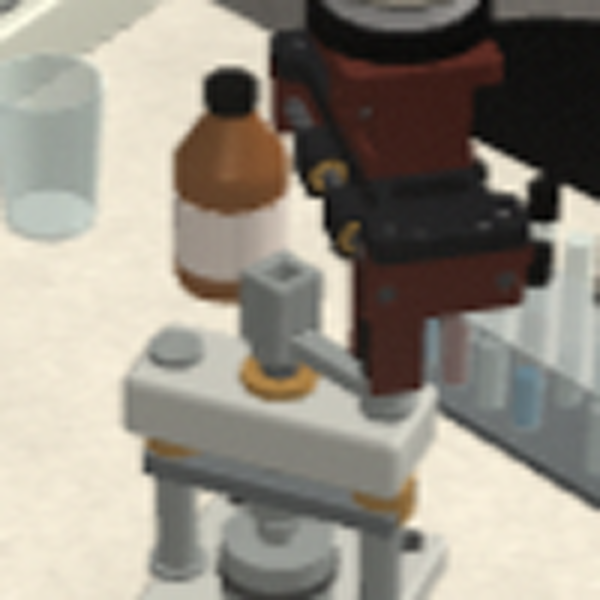

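The side view shows the hub standing flush on the collar at (280,360) in the crop, hole open on top, and the arm leading to the fingers on the grip. I continue winding and watch the forces.

Run:
```python
from h import *
import json
az,a,zz=json.load(open("st.json"))
for i in range(9):
    a-=np.radians(20);zz-=3*20/360
    h=movel(pt(a,zz+.4,65.4),150,threshold=14);print(h,np.array(tang()),np.array(get_wrist_force()),round(get_clock(),2),flush=True)
    if h: break
json.dump([az,a,zz],open("st.json","w"))
```

```text
False [  1.05  -1.06   5.81  65.21  -1.9  181.42] [1.34 0.66 5.81] 44.09
False [ -0.31   0.51   7.65  65.04  -2.25 181.37] [-0.56 -0.2   7.65] 44.39
False [  0.35   1.72   8.69  64.93  -2.6  181.27] [-1.29 -1.19  8.69] 44.69
False [  0.71   2.69   9.56  64.87  -2.95 181.1 ] [-2.51 -1.21  9.56] 44.99
False [ -0.03   2.5    8.74  65.1    2.97 180.62] [-2.46  0.45  8.74] 45.29
False [  0.7    1.82   8.62  65.17   2.62 180.3 ] [-1.92  0.3   8.62] 45.59
False [ -0.48   1.88   9.28  65.16   2.27 180.12] [-0.84  1.75  9.28] 45.89
False [ -0.58   0.03   7.68  65.17   1.91 179.96] [0.54 0.22 7.68] 46.19
False [  0.01   0.14   8.12  65.12   1.56 179.77] [-0.01  0.14  8.12] 46.49
```

Run:
```python
from h import *
import json
az,a,zz=json.load(open("st.json"));h=False
while not h:
    slow=az-a>np.radians(500);st=np.radians(14 if slow else 20)
    a-=st;zz-=3*st/2/np.pi
    h=movel(pt(a,zz+1.2,65.2),75 if slow else 150,threshold=10 if slow else 14)
    if slow or h: print(h,round(np.degrees(az-a)),np.array(tang()),round(get_clock(),2),flush=True)
    if az-a>np.radians(940) or get_clock()>63: break
json.dump([az,a,zz],open("st.json","w"))
dwell(.05);print(np.array(tang()),np.degrees(a),get_clock())
```

```text
False 534 [  1.46   2.02   4.86  65.12   2.74 177.71] 51.05
False 548 [  1.65   2.78   6.64  65.09   2.49 177.56] 51.41
False 562 [  1.32   2.19   6.21  65.07   2.25 177.46] 51.77
False 576 [  2.38   1.05   6.42  65.06   2.   177.34] 52.12
False 590 [  1.32   2.35   5.88  65.03   1.75 177.21] 52.48
False 604 [  1.6    0.56   6.01  65.03   1.51 177.1 ] 52.84
False 618 [  2.81   1.01   5.9   64.99   1.26 176.98] 53.2
False 632 [  2.19   0.79   4.85  65.01   1.02 176.82] 53.56
False 646 [  2.81   0.33   5.52  65.02   0.77 176.67] 53.92
False 660 [  1.83  -0.27   4.99  65.03   0.53 176.53] 54.27
False 674 [  1.14  -1.08   3.91  65.04   0.28 176.39] 54.63
False 688 [  1.27   0.04   2.79  65.05   0.04 176.33] 54.99
False 702 [  1.87  -0.82   2.1   65.09  -0.2  176.25] 55.35
False 716 [  2.52  -1.36   1.69  65.08  -0.45 176.16] 55.71
False 730 [  1.71  -0.74   0.79  65.13  -0.69 176.08] 56.07
False 744 [  2.4   -1.79   1.36  65.15  -0.93 176.01] 56.42
False 758 [  0.83  -3.04   0.51  65.14  -1.18 175.91] 56.78
True 772 [  5.23  -2.15  -1.91  65.06  -1.36 176.25] 57.06
[  5.22  -0.98  -1.22  65.07  -1.36 176.18] -801.5000000000006 57.1083
```

It came up solid at about 2.1 turns. Next I bring it up to about 10–12 N in 1 mm steps.

Run:
```python
from h import *
t=np.array(tang());a=t[4];z=t[5]
for i in range(10):
    a-=1/65
    h=movel(pt(a,z,65.1),15,threshold=8);t=np.array(tang());print(h,t,round(get_clock(),2),flush=True)
    if t[0]>10: break
```

```text
False [  4.72  -2.34  -2.    65.16  -1.35 176.09] 57.36
False [  6.89  -3.54  -2.97  65.15  -1.36 176.17] 57.61
False [  7.6   -3.78  -3.21  65.16  -1.37 176.25] 57.86
False [  8.47  -4.14  -3.76  65.11  -1.37 176.34] 58.11
False [ 10.45  -4.33  -5.82  65.13  -1.38 176.41] 58.36
```

Run:
```python
from h import *
p=get_ee_pos();movel([p[0],p[1],p[2]-.6],20)
print(np.array(tang()))
move_gripper(44);p=get_ee_pos();print(movel([p[0],p[1],245],150,threshold=10))
print(np.array(get_wrist_force()),get_width(),get_clock())
cv2.imwrite("pics/v4.png",enl(avg("side",3),290,370,110,190,7))
```

```text
[  5.55  -3.8   -0.95  65.19  -1.35 176.01]
False
[ 0.03 -1.73  0.09] 43.967415633047914 59.85
```

View pics/v4.png

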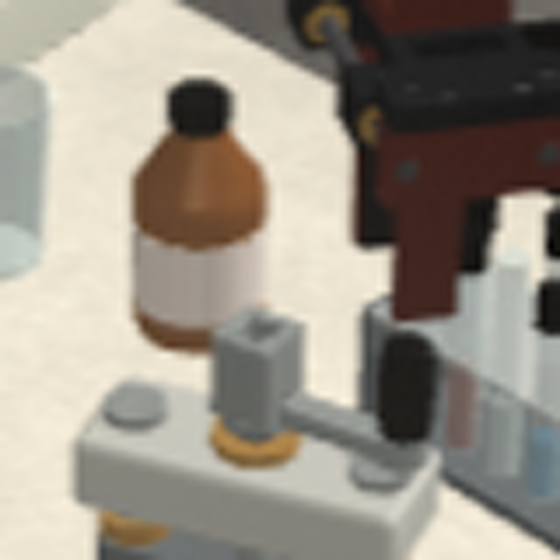

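The hub sits flush on the collar, the arm is level, and the grip is free of the fingers. I hand it in.

```bash
python3 -c "
from workcell import *
print(finish_job(),get_clock())"
```

```text
the job is handed in; nothing more can be done
the job is handed in; nothing more can be done
```

The crank is seated on the square and wound about 2.1 turns clockwise until the screw came up solid at about 10 N on the grip; I then let go and handed the job in at about 60 s on the robot's clock, with no verdict returned.

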